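# Check the press screw's thread with the pitch comb

## Robot

A 6-joint arm with a two-finger parallel gripper is mounted at the origin on a cart in front of the work surface, level with it; the furniture and walls round the work are solid. World frame = base frame: x ahead of the robot, y to its left, z up, the work surface at z = 0. Lengths are in mm, angles in rad, forces in N, time in s.
With the tool pointing down it reaches from about 275 to 750 mm from the base axis. Payload 10.2 kg.
Tool frame: the origin (TCP) lies at the very end of the fingers, on their centre line; the grasp point (between the pads) lies 19 mm behind it; x points along the fingers, y is the direction in which the jaws open and shut, and the axes are right-handed (so a half turn about x gives the same grasp; the last joint's range is limited). The gripper opens to 85 mm and grips with 20 to 120 N. Pads are 22 mm wide; open, the fingers measure 114 mm over their backs; the gripper's body (76 mm by 85 mm) begins 54 mm behind the grasp point. The pads swing forward as they close: fully open they stand 13 mm farther back than shut.
Start: joints at [0.978, 0.313, 1.498, -0, 1.331, -0.223], TCP at [189.763, 489.511, 231.294] pointing down, gripper open.
Joint ranges: [-2.94, 2.94], [-0.97, 2.17], [0.19, 2.56], [-1.23, 4.37], [0.02, 3.11], [-2.88, 2.88]. Speed limits (rad/s): [2.39, 2.39, 3.01, 3.14, 3.14, 3.14].

## Interface

Orientations are given as a unit quaternion [w, x, y, z].
In Python, from rig import ctrl, viewer, finish_job gives the robot as it stands.
- The arm moves only by the tool carry_out, never from a script. Its argument "targets" is a list of rows, each an object of numbers: "x", "y", "z": the shift along the world's x, y, z in m; "ax", "ay", "az": the turn, a rotation vector about the world's x, y, z in rad; "hand": the opening, from -1 (shut) to 1 (fully open). A call has 1 to 5 rows; each row is the pose to reach, as a shift and turn from the pose commanded when the call began; what a row does not reach only later rows make up. A row lasts 1/8 s, in which the tool goes at most 62.5 mm and 10.7 degrees, less where a joint would pass 70% of its speed; a pose out of reach is approached as far as the arm can. A call with a gripper value outside its range is refused whole. The fingers move at their own pace and stop on an object; "grip_force" is the grip in N (left out, the last holds). Time passes only in rows, so rows that repeat a pose let the fingers close. It gives the time, the measured TCP pose, the force and the opening at its end, in the units of the state.
- ctrl.sense(): the state, without advancing time (a new reading comes with each control period).
- viewer.capture(name): name is "side" or "top" or "wrist"; returns the picture (420x560x3 uint8, blue, green, red); there is no depth.
- viewer.camera_info(name): a dict with "fx", "fy", "cx", "cy" (pixels), "R" (3x3) and "t" (3): a world point X has camera coordinates R X + t. Camera axes: x right, y down, z forward; pixel columns grow to the right and rows downward; lengths in mm; the calibration is good to about 2 mm. A picture is of the moment at which its call begins: read the wrist's pose just before it. camera_info takes no time and is no camera call; for the wrist camera it gives the pose at the moment of the call.
- finish_job(): hands the job in, once; it reports no verdict.
The state is a dict: "time_s": time; "joints": joint angles; "dq": joint speeds; "tau": joint torques, N m; "eef_pos": TCP position; "ee_rot": TCP orientation; "force": force on the tool from outside, world axes, zero at the start; "wrist_torque": the same for the moment, N m; "grip_width": opening from 0.0 (shut) to 1.0 (fully open).
Only numpy, scipy, OpenCV 4.12 (cv2) and the standard library are available. Lean on these libraries where they do the work, as an engineer would, in place of code of your own. Each camera call takes 0.05 s, during which the arm holds its last target. There are 200 camera calls.

## Task

Check the thread of the citrus press screw that lies in the wooden stand: take the longer of the two steel thread combs by its black grip, set it lengthwise on top of the thread between the stand's two black blocks, and feel lightly along the screw until its teeth drop into the grooves. Press it home with about 10 N for a second, and never much over 20 N, so that it sits fully down and flat without rocking, then let go and leave it seated there. Leave the shorter comb, the timer, the milk jug and the tape roll where they are.

Things in the scene. Friction and masses are not known exactly. Their poses are not given: they have to be found in the camera images.
- press_screw: Fixed stand with a steel press screw lying level in it. Origin: centre of the underside of its wooden board (196 x 72 x 10 mm); x along the screw, z up. Black blocks (x = 61 to 85 mm either side, 54 mm wide, 58 mm high) hold smooth 37 mm collars (x = 60 to 86 mm either side, tops 68.5 mm up). Screw ends reach x = -101 and +105 mm. Thread between the collars: crests 68 mm up, groove roots 63 mm up.
- thread_mid (a point): Screw axis, midway between the collars, 50 mm above the board's underside; axes of the stand. Thread: outside 36 mm, pitch 12 mm, grooves 5 mm deep, 7.4 mm wide at the mouth, 5.4 mm at the root, crests 4.6 mm. Where the grooves lie along x differs each time and NO pose tells it: feel (or see) it. The thread does not turn or slide under a light push.
- long_comb_grip (a point): Point in the longer comb's black grip, 59 mm above its runners' undersides; same axes. The grip is an upright fin 38 mm long (x), 12 mm thick (y), from 40 to 76 mm up. With the teeth seated on the groove roots this point is 100 mm above the underside of the stand's board (41 mm higher than when the comb stands on the table); riding on the crests, about 105 mm.
- long_comb_teeth (a point): Tip of the longer comb's middle tooth, 37 mm below its grip point, 22 mm above its runners' undersides; same axes. Five teeth 12 mm apart on a leaf 8 mm thick; each 6.5 mm long, 4.2 mm wide at the tip with a small chamfer, set slightly askew to suit the thread.
- long_comb: The longer comb, the one to use: loose, standing on the table on two runners. 68 mm long (x, along the teeth), 52 mm wide (y), 76 mm tall (z up), about 0.2 kg with most of it in the runners. Origin midway between the runners, at their undersides. Legs and runners (inner faces 20 mm either side of the middle, 6 mm thick) straddle the screw with 2 mm to spare each side. It fits either way round.
- short_comb_grip (a point): Point in the black grip of the shorter comb, 59 mm above its runners' undersides: same build, but 50 mm long with five narrow teeth 7 mm apart. Not to be used or moved.
- kitchen_timer: White digital timer lying on its back, 69 x 72 x 21 mm, origin at the centre of its underside. To be left alone.
- steel_jug: Small steel milk jug, 89 x 58 x 87 mm, standing, origin at the centre of its underside. To be left alone.
- tape_roll: Roll of brown tape lying flat, 92 x 90 x 48 mm, origin at the centre of its underside. To be left alone.

How it is judged (in metres and radians):
On the way, in this order (a step that is already met when the one before it is completed fails the run):
1. the longer comb is lifted clear of the table (height (world z) of long_comb above 0.03 m), for 0.1 s.
2. the longer comb sits in the grooves, flat (grip point under 101.3 mm above the board's underside, within 3 degrees of the screw's line) and is pressed on the screw with more than 5 N for 0.4 s (z of long_comb_grip in the frame of press_screw between 0.097 and 0.1013 m and angle between the x axis of long_comb and the x axis of press_screw, either way round below 0.052 rad and contact force between long_comb and press_screw above 5 N), for 0.4 s.
At the end, for the whole second after the job is handed in: The longer comb rests released and still, teeth down in the grooves: grip point 97 to 101.3 mm above the underside of the stand's board (seated 100, on crests 105), middle tooth within 27 mm of the screw's middle, within 3 degrees of its line, leaning under 0.17 rad (z of long_comb_grip in the frame of press_screw between 0.097 and 0.1013 m and x of long_comb_teeth in the frame of press_screw between -0.027 and 0.027 m and angle between the x axis of long_comb and the x axis of press_screw, either way round below 0.052 rad and angle between long_comb's own z axis and vertical below 0.17 rad and linear speed of long_comb below 0.01 m/s and contact force between the fingers and long_comb below 0.05 N); the robot touches nothing.
It fails at once if the comb is forced on the screw with more than 30 N (contact force between long_comb and press_screw above 30 N).
It fails at once if the shorter comb is moved by more than 20 mm (distance of short_comb_grip from where it was at the start of the episode above 0.02 m).
It fails at once if the timer, the jug or the tape roll is moved by more than 20 mm (distance of any of kitchen_timer, steel_jug, tape_roll from where it was at the start of the episode above 0.02 m).
It also fails if it takes over 54 s, if anything falls off the work surface, if the arm or the gripper's body presses on something with over 40 N, if the wrist force passes 120 N, or if a joint passes its speed limit or range.

## Working session

There is one attempt and no reset: what is moved stays moved. The work goes in short steps, Python scripts to look and compute and a tool call to move; the robot and the scene stay as the last step left them, time stands still between calls to the robot, and variables do not carry over. Pictures are saved under pics/ and viewed, about 8 in all and at most 12, crops included, and the job is handed in when it is done.

Besides the shell and the picture viewer there is one more tool, called after "Emit:" as name([rows], argument=value, ...), one row to a line, values as JSON. carry_out: Moves the arm, as the interface text tells. Its arguments: {"type":"object","properties":{"targets":{"type":"array"},"grip_force":{"type":"number"}},"required":["targets"]}

```bash
ls; mkdir -p pics
cat > h.py <<'E'
from rig import ctrl, viewer, finish_job
import numpy as np, cv2
def K(i): return np.array([[i['fx'],0,i['cx']],[0,i['fy'],i['cy']],[0,0,1.]])
def ray(i,u,v):
    R=np.array(i['R']);t=np.array(i['t']);c=-R.T@t
    d=R.T@np.linalg.inv(K(i))@np.array([u,v,1.]);return c,d/np.linalg.norm(d)
def plane(i,u,v,z):
    c,d=ray(i,u,v);return c+d*(z-c[2])/d[2]
def tri(a,b):  # lists of (info,u,v)
    c1,d1=ray(*a);c2,d2=ray(*b)
    s=np.linalg.lstsq(np.c_[d1,-d2],c2-c1,rcond=None)[0]
    p,q=c1+s[0]*d1,c2+s[1]*d2;return (p+q)/2,np.linalg.norm(p-q)
def proj(i,X):
    x=K(i)@(np.array(i['R'])@np.array(X,float)+np.array(i['t']));return x[:2]/x[2]
E
python3 - <<'E'
from h import *
s=ctrl.sense();print(s)
im={n:viewer.capture(n) for n in('top','side')}
for n in im:
    cv2.imwrite(f'pics/{n}0.png',im[n]); i=viewer.camera_info(n); print(n,i['fx'],ray(i,280,210))
E
```

```text
pics
{'time_s': 0.0, 'joints': array([ 9.77590503e-01,  3.13401106e-01,  1.49849824e+00, -1.68950332e-05,
        1.33102492e+00, -2.23407878e-01]), 'dq': array([ 0.00164643, -0.00137258,  0.0010878 ,  0.0015119 , -0.00015289,
        0.00013495]), 'tau': array([ 7.67035544e-04, -4.12249589e+01, -2.59752399e+01, -2.49257357e-05,
        3.98536708e-03, -4.99595970e-06]), 'eef_pos': array([189.60292924, 489.25732546, 230.73708809]), 'ee_rot': array([ 0.69487253,  0.1295638 ,  0.69523574, -0.13043259]), 'force': array([ 0.36927247,  0.19096393, -0.41010986]), 'wrist_torque': array([ 0.03583002,  0.00799561, -0.03146432]), 'grip_width': 1.0025900542416075}
top 379.8174361925277 (array([ 526.69544693, -134.56281931, 1041.61266238]), array([ 0.0599673 , -0.00345742, -0.99819435]))
side 417.1405805250341 (array([ 492.78315098, -981.59058508,  546.83615866]), array([ 0.12393215,  0.86251858, -0.49061443]))
```

View pics/top0.png

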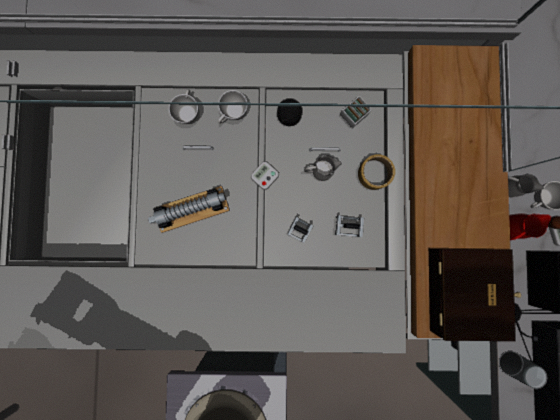

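View pics/side0.png

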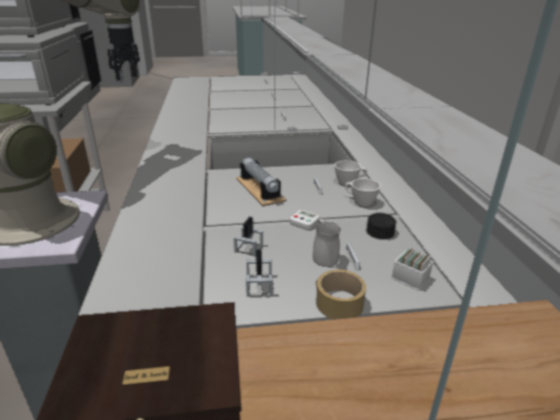

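The top view shows the stand at about (190,207), the likely shorter comb at (301,228), and the likely longer comb at (349,226). The jug is at (322,165), the tape at (377,170) and the timer at (264,175). The side view shows the two combs with black fins at (248,230) and (259,262).

Run:
```python
from h import *
t=viewer.camera_info('top');s=viewer.camera_info('side')
print('long fin',plane(t,349,226,40),'short',plane(t,301,228,40),'stand ends',plane(t,153,216,50),plane(t,228,190,50))
print('tri long',tri((t,349,224),(s,259,260)),'short',tri((t,301,227),(s,248,226)))
w=viewer.camera_info('wrist');c,d=ray(w,w['cx'],w['cy']);e=ctrl.sense()
from scipy.spatial.transform import Rotation as Ro
q=e['ee_rot'];R=Ro.from_quat([q[1],q[2],q[3],q[0]]).as_matrix()
print('tool R',R.round(3),'cam in tool',R.T@(c-e['eef_pos']),'dir in tool',R.T@d,'right in tool',R.T@np.array(w['R'])[0],w['fx'])
print('obj',[plane(t,u,v,40).round() for u,v in((264,175),(322,165),(377,170))])
```

```text
long fin [ 546.76717263 -320.1798499    40.        ] short [ 540.04729589 -193.83987511   40.        ] stand ends [566.73340722 193.6107005   50.        ] [637.28886022  -0.88429669  50.        ]
tri long (array([ 549.63802633, -316.58482072,   58.80830655]), np.float64(3.834798092253329)) short (array([ 538.65431144, -192.35412462,   62.11520585]), np.float64(7.3420541929822765))
tool R [[-0.001  0.361  0.932]
 [-0.001  0.932 -0.361]
 [-1.    -0.001 -0.   ]] cam in tool [-142.42721961    0.79344288  -68.00761098] dir in tool [ 9.64112575e-01 -2.63296659e-04  2.65493640e-01] right in tool [1.42455119e-04 9.99999877e-01 4.74413832e-04] 345.92566694973465
obj [array([680., -94.,  40.]), array([ 708., -249.,   40.]), array([ 696., -395.,   40.])]
```

Emit:
carry_out([
  {"x": 0.043,"y": -0.042,"z": 0.01},
  {"x": 0.086,"y": -0.084,"z": 0.02},
  {"x": 0.129,"y": -0.126,"z": 0.02},
  {"x": 0.172,"y": -0.168,"z": 0.02},
  {"x": 0.215,"y": -0.21,"z": 0.02},
])

```text
invalid input at $.targets[0]: expected keys x, y, z, ax, ay, az, hand
```

Emit:
carry_out([
  {"x": 0.043,"y": -0.042},
  {"x": 0.086,"y": -0.084},
  {"x": 0.129,"y": -0.126},
  {"x": 0.172,"y": -0.168},
  {"x": 0.172,"y": -0.168},
])

```text
invalid input at $.targets[0]: expected keys x, y, z, ax, ay, az, hand
```

```bash
python3 - <<'E'
from h import *
import json
def snap(n):
    e=ctrl.sense();i=viewer.camera_info('wrist');im=viewer.capture('wrist');cv2.imwrite(f'pics/{n}.png',im)
    json.dump({k:np.array(v).tolist() for k,v in i.items()},open(f'pics/{n}.json','w'));print(e['time_s'],e['eef_pos'],e['force'],np.abs(e['dq']).max())
snap('w1')
E
cat >> h.py <<'E'
import json
def snap(n):
    e=ctrl.sense();i=viewer.camera_info('wrist');im=viewer.capture('wrist');cv2.imwrite(f'pics/{n}.png',im)
    json.dump({k:np.array(v).tolist() for k,v in i.items()},open(f'pics/{n}.json','w'));print(e['time_s'],e['eef_pos'],e['force'],np.abs(e['dq']).max())
def load(n): return json.load(open(f'pics/{n}.json')),cv2.imread(f'pics/{n}.png')
E
```

```text
0.1 [189.61868504 489.30854578 230.78141843] [-0.94368275  0.195934    0.20616254] 0.002910278888902668
```

View pics/w1.png

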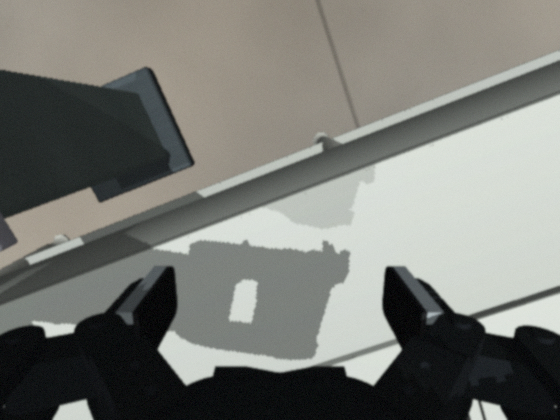

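The wrist picture shows only the counter edge and the arm's shadow, because the moves were refused (rows need all keys). Fingertips appear at about (165,270) and (395,270). I'll resend with full rows.

Emit:
carry_out([
  {"x": 0.043,"y": -0.042,"z": 0.01,"ax": 0,"ay": 0,"az": 0,"hand": 1},
  {"x": 0.086,"y": -0.084,"z": 0.02,"ax": 0,"ay": 0,"az": 0,"hand": 1},
  {"x": 0.129,"y": -0.126,"z": 0.02,"ax": 0,"ay": 0,"az": 0,"hand": 1},
  {"x": 0.172,"y": -0.168,"z": 0.02,"ax": 0,"ay": 0,"az": 0,"hand": 1},
  {"x": 0.215,"y": -0.21,"z": 0.02,"ax": 0,"ay": 0,"az": 0,"hand": 1},
])

```text
time_s: 0.78
eef_pos: [405.9, 277.9, 251.2]
ee_rot: [0.695, 0.13, 0.695, -0.13]
force: [0.6, 1.2, -0.5]
grip_width: 1.002
```

Emit:
carry_out([
  {"x": 0.043,"y": -0.042,"z": 0,"ax": 0,"ay": 0,"az": 0,"hand": 1},
  {"x": 0.086,"y": -0.084,"z": 0,"ax": 0,"ay": 0,"az": 0,"hand": 1},
  {"x": 0.129,"y": -0.126,"z": 0,"ax": 0,"ay": 0,"az": 0,"hand": 1},
  {"x": 0.16,"y": -0.168,"z": 0,"ax": 0,"ay": 0,"az": 0,"hand": 1},
  {"x": 0.16,"y": -0.168,"z": 0,"ax": 0,"ay": 0,"az": 0,"hand": 1},
])

```text
time_s: 1.4
eef_pos: [566.0, 108.7, 250.2]
ee_rot: [0.694, 0.131, 0.695, -0.132]
force: [0.5, 0.3, -0.3]
grip_width: 1.003
```

Run:
```python
from h import *
snap('w2')
```

```text
1.4 [566.04634099 108.6818248  250.21658856] [ 0.472147    0.27110156 -0.28278234] 0.06617697840026418
```

View pics/w2.png

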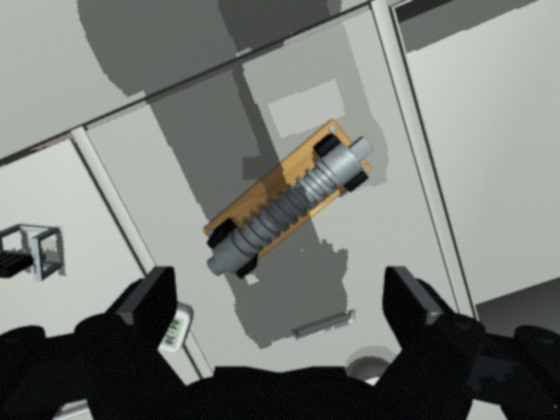

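The stand is clear in the wrist view. Collars are at about (222,262) and (362,150), black blocks near (225,245) and (342,162), with the wooden board from (207,230) to (335,122).

Emit:
carry_out([
  {"x": 0.0,"y": -0.05,"z": 0,"ax": 0,"ay": 0,"az": 0,"hand": 1},
  {"x": 0.0,"y": -0.1,"z": 0,"ax": 0,"ay": 0,"az": 0,"hand": 1},
  {"x": 0.0,"y": -0.1,"z": 0,"ax": 0,"ay": 0,"az": 0,"hand": 1},
])

```text
time_s: 1.82
eef_pos: [564.3, 10.1, 251.3]
ee_rot: [0.695, 0.131, 0.695, -0.131]
force: [0.3, 0.6, -1.0]
grip_width: 1.001
```

Run:
```python
from h import *
snap('w3')
```

```text
1.825 [564.28865967  10.0639658  251.29615724] [ 0.27395056  0.62733864 -0.97601257] 0.0600235319380565
```

Emit:
carry_out([
  {"x": -0.01,"y": -0.06,"z": 0,"ax": 0,"ay": 0,"az": 0,"hand": 1},
  {"x": -0.02,"y": -0.12,"z": 0,"ax": 0,"ay": 0,"az": 0,"hand": 1},
  {"x": -0.03,"y": -0.18,"z": 0,"ax": 0,"ay": 0,"az": 0,"hand": 1},
  {"x": -0.03,"y": -0.24,"z": 0,"ax": 0,"ay": 0,"az": 0,"hand": 1},
  {"x": -0.03,"y": -0.24,"z": 0,"ax": 0,"ay": 0,"az": 0,"hand": 1},
])

```text
time_s: 2.5
eef_pos: [534.6, -230.1, 250.8]
ee_rot: [0.695, 0.131, 0.695, -0.131]
force: [0.1, 0.4, -1.1]
grip_width: 1.0
```

Run:
```python
from h import *
snap('w4')
```

```text
2.5 [ 534.62882437 -230.09478123  250.76938842] [ 0.10573255  0.42759289 -1.06897585] 0.07099298864493958
```

Emit:
carry_out([
  {"x": 0.0,"y": -0.055,"z": 0,"ax": 0,"ay": 0,"az": 0,"hand": 1},
  {"x": 0.0,"y": -0.11,"z": 0,"ax": 0,"ay": 0,"az": 0,"hand": 1},
  {"x": 0.0,"y": -0.11,"z": 0,"ax": 0,"ay": 0,"az": 0,"hand": 1},
])

```text
time_s: 2.92
eef_pos: [535.0, -339.0, 250.5]
ee_rot: [0.695, 0.13, 0.695, -0.13]
force: [0.7, 0.3, -1.2]
grip_width: 0.996
```

Run:
```python
from h import *
snap('w5')
a=load('w4')[1];b=load('w5')[1]
cv2.imwrite('pics/m1.png',np.hstack([cv2.resize(a[:300],(800,428))[:, :],]))
cv2.imwrite('pics/m2.png',np.vstack([a[:300],b[:300]]))
```

```text
2.925 [ 535.04701336 -339.04758373  250.49910044] [ 0.72352437  0.27884512 -1.17072134] 0.05601521195415931
```

View pics/m2.png

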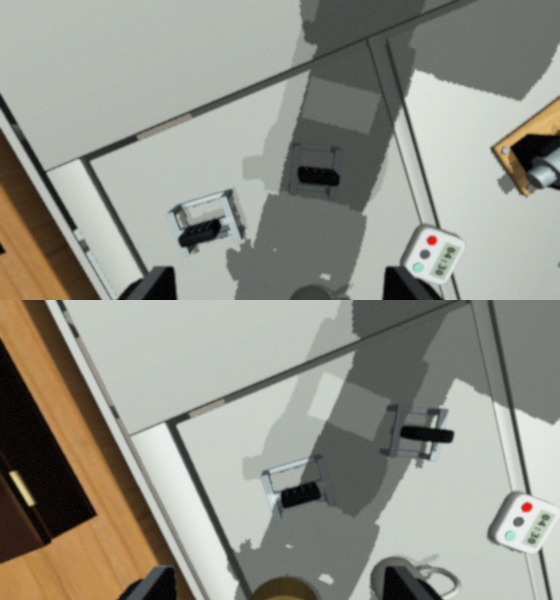

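Upper: w4 with the longer comb at (205,220) and the shorter at (318,170). Lower: w5 with the longer at (298,190) and the shorter at (420,130). The one at left has the longer runners (about 60 px against 47), so it is the comb to use. I'll make enlarged crops of the grip and stand.

Run:
```python
from h import *
def crop(n,x,y,w,h,k,boost):
    c=load(n)[1][y:y+h,x:x+w].astype(float); c=255*(c/255)**boost
    return cv2.resize(c.astype(np.uint8),(w*k,h*k),interpolation=cv2.INTER_CUBIC)
a=crop('w4',160,180,100,75,4,.5);b=crop('w5',250,145,100,75,4,.5)
c=crop('w2',200,115,200,165,2,.7);d=crop('w3',310,95,200,165,2,.7)
# find stand in w3
cv2.imwrite('pics/m3.png',np.vstack([np.hstack([a,b])[:300],np.hstack([c,d])[:300]]))
```

```text
(no output)
```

View pics/m3.png

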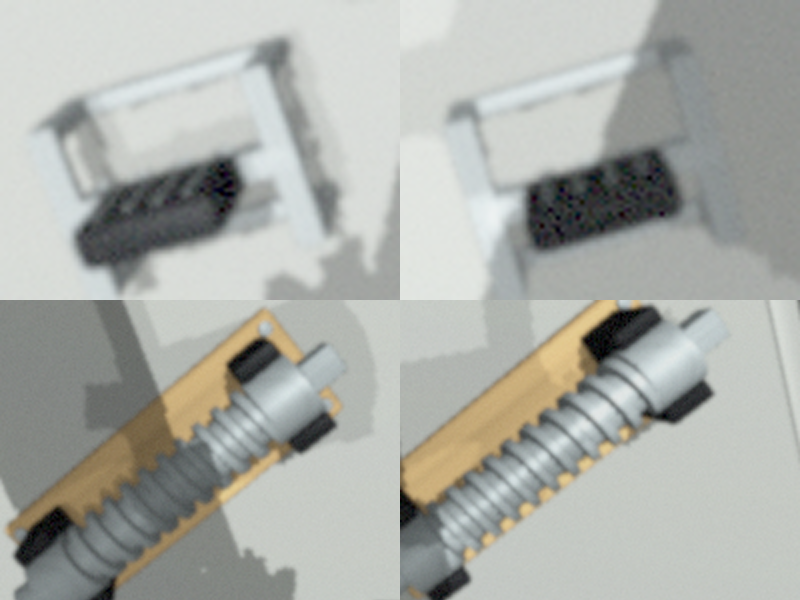

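The crops show the longer comb's fin top face: far edge in w4 from crop (90,266) to (222,228), in w5 from (537,249) to (682,213). The screw, collars and orange board are sharp, so I'll triangulate the fin and the board corners now.

```bash
cat > m.py <<'E'
from h import *
for n in('w2','w3'):
    i,im=load(n);h=cv2.cvtColor(im,cv2.COLOR_BGR2HSV)
    m=((h[...,0]>8)&(h[...,0]<25)&(h[...,1]>90)).astype(np.uint8)
    m[300:]=0; m[:, :150]=0
    k,l,st,_=cv2.connectedComponentsWithStats(m); big=[j for j in range(1,k) if st[j,4]>15]
    P=np.argwhere(np.isin(l,big))[:,::-1].astype(np.float32)
    hull=cv2.convexHull(P); q=cv2.approxPolyDP(hull,4,True)[:,0]
    print(n,q.tolist()); print([plane(i,*p,10).round(1).tolist() for p in q])
for n,(x0,y0,x1,y1) in {'w4':(170,210,230,255),'w5':(275,175,328,212)}.items():
    i,im=load(n);g=cv2.cvtColor(im,cv2.COLOR_BGR2GRAY)
    m=np.zeros_like(g);m[y0:y1,x0:x1]=g[y0:y1,x0:x1]<62
    P=np.argwhere(m)[:,::-1].astype(np.float32);q=cv2.approxPolyDP(cv2.convexHull(P),2.5,True)[:,0];print(n,q.tolist(), cv2.minAreaRect(P))
i4=load('w4')[0];i5=load('w5')[0]
L=tri((i4,182.5,246.5),(i5,284.3,207.2));R=tri((i4,215.5,237),(i5,320.5,198.3))
print('fin far edge',L,R,np.linalg.norm(L[0]-R[0]))
E
python3 m.py
```

```text
w2 [[370.0, 168.0], [256.0, 259.0], [203.0, 230.0], [330.0, 120.0]]
[[590.2, 207.7, 10.0], [644.4, 48.6, 10.0], [588.3, 5.1, 10.0], [525.4, 183.4, 10.0]]
w3 [[423.0, 87.0], [430.0, 98.0], [423.0, 164.0], [344.0, 224.0], [301.0, 222.0], [282.0, 203.0]]
[[527.8, 186.4, 10.0], [541.1, 190.4, 10.0], [605.9, 165.4, 10.0], [640.2, 61.7, 10.0], [619.7, 16.1, 10.0], [590.5, 3.8, 10.0]]
w4 [[219.0, 231.0], [215.0, 237.0], [189.0, 250.0], [179.0, 241.0], [174.0, 211.0], [218.0, 219.0]] ((194.0421142578125, 232.3173828125), (48.64461135864258, 36.72705078125), 12.994616508483887)
w5 [[326.0, 199.0], [283.0, 207.0], [281.0, 192.0], [315.0, 181.0]] ((302.0199279785156, 193.46949768066406), (20.70405387878418, 45.06479263305664), 78.11134338378906)
fin far edge (array([ 551.87141465, -339.53281517,   70.58779549]), np.float64(0.45276886953931145)) (array([ 554.83602286, -304.19810396,   72.97024012]), np.float64(1.0226552447932729)) 35.53880640082442
```

Run:
```python
from h import *
i5=load('w5')[0];i4=load('w4')[0]
ang=lambda a,b:np.degrees(np.arctan2(*(b-a)[[1,0]]))
a,b=plane(i5,266.2,173,6),plane(i5,320,155.5,6);print('near runner w5',a,b,ang(a,b),np.linalg.norm(a-b))
a,b=plane(i4,160+40/4,180+128/4,6),plane(i4,160+285/4,180+40/4,6);print('near runner w4',a,b,ang(a,b),np.linalg.norm(a-b))
a,b=plane(i5,283,207,76),plane(i5,326-5,199,76);print('fin w5',a,b,ang(a,b))
print(ctrl.sense()['joints'])
```

```text
near runner w5 [ 523.1094196  -349.40136437    6.        ] [ 526.62871206 -286.47435715    6.        ] 86.79897744772381 63.02534138808332
near runner w4 [ 524.3204578  -361.57509433    6.        ] [ 526.319634   -284.98612686    6.        ] 88.50476696400274 76.61505494508519
fin w5 [ 549.67314294 -340.17373662   76.        ] [ 555.38281948 -304.07484689   76.        ] 81.01211763833253
[-7.47264317e-01  5.48690274e-01  1.09950422e+00  4.97880125e-04
  1.49436635e+00 -1.94907764e+00]
```

Emit:
carry_out([
  {"x": 0.002,"y": 0.003,"z": -0.02,"ax": 0,"ay": 0,"az": -0.18,"hand": 1},
  {"x": 0.004,"y": 0.006,"z": -0.04,"ax": 0,"ay": 0,"az": -0.36,"hand": 1},
  {"x": 0.006,"y": 0.009,"z": -0.06,"ax": 0,"ay": 0,"az": -0.54,"hand": 1},
  {"x": 0.008,"y": 0.012,"z": -0.07,"ax": 0,"ay": 0,"az": -0.72,"hand": 1},
  {"x": 0.01,"y": 0.015,"z": -0.08,"ax": 0,"ay": 0,"az": -0.9,"hand": 1},
])

```text
time_s: 3.6
eef_pos: [545.8, -320.3, 171.5]
ee_rot: [0.569, 0.42, 0.569, -0.42]
force: [0.0, 0.1, 0.1]
grip_width: 1.0
```

Emit:
carry_out([
  {"x": 0.0,"y": 0.003,"z": -0.01,"ax": 0,"ay": 0,"az": -0.18,"hand": 1},
  {"x": 0.002,"y": 0.003,"z": -0.02,"ax": 0,"ay": 0,"az": -0.36,"hand": 1},
  {"x": 0.002,"y": 0.003,"z": -0.02,"ax": 0,"ay": 0,"az": -0.36,"hand": 1},
])

```text
time_s: 3.98
eef_pos: [547.4, -317.8, 151.2]
ee_rot: [0.486, 0.514, 0.487, -0.513]
force: [0.6, -0.5, 0.5]
grip_width: 1.007
```

Run:
```python
from h import *
snap('w6')
i=load('w6')[0]; e=ctrl.sense(); print(e['ee_rot'],e['joints'])
P=e['eef_pos'].copy()
print('px: tcp',proj(i,P),'axis at z76',proj(i,[P[0],P[1],76]),'fin est',proj(i,[547.4,-321.4,76]))
```

```text
3.975 [ 547.43902561 -317.76881066  151.19670686] [ 0.57615325 -0.46101011  0.54558903] 0.08816916234912912
[ 0.48659693  0.51310929  0.48666749 -0.51292986] [-7.11631350e-01  6.15580199e-01  1.24936924e+00  2.74226457e-04
  1.27671713e+00 -6.58929994e-01]
px: tcp [280.44764276 276.36921201] axis at z76 [280.31654618 225.31107193] fin est [280.49794368 229.58225843]
```

View pics/w6.png

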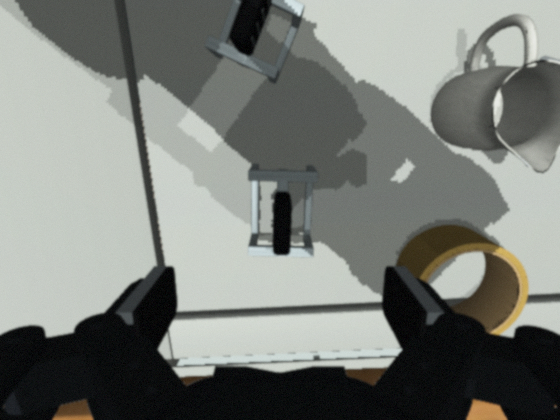

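The wrist view is centred: the longer comb's grip is a vertical bar at column 282, rows 192 to 255, against the tool axis projection at (280,225). Jaws are aligned with it within about 2 degrees. The shorter comb (255,30), jug and tape are clear of the fingers, so I'll descend and grip.

Emit:
carry_out([
  {"x": 0.001,"y": 0,"z": -0.045,"ax": 0,"ay": 0,"az": 0,"hand": 1},
  {"x": 0.001,"y": 0,"z": -0.085,"ax": 0,"ay": 0,"az": 0,"hand": 1},
  {"x": 0.001,"y": 0,"z": -0.109,"ax": 0,"ay": 0,"az": 0,"hand": 1},
  {"x": 0.001,"y": 0,"z": -0.109,"ax": 0,"ay": 0,"az": 0,"hand": -0.5},
  {"x": 0.001,"y": 0,"z": -0.109,"ax": 0,"ay": 0,"az": 0,"hand": -1},
], grip_force=40)

```text
time_s: 4.65
eef_pos: [548.6, -320.5, 44.1]
ee_rot: [0.486, 0.514, 0.485, -0.514]
force: [0.1, -1.9, -0.3]
grip_width: 0.606
```

Emit:
carry_out([
  {"x": 0,"y": 0,"z": 0,"ax": 0,"ay": 0,"az": 0,"hand": -1},
  {"x": 0,"y": 0,"z": 0,"ax": 0,"ay": 0,"az": 0,"hand": -1},
  {"x": 0,"y": 0,"z": 0,"ax": 0,"ay": 0,"az": 0,"hand": -1},
  {"x": 0,"y": 0,"z": 0,"ax": 0,"ay": 0,"az": 0,"hand": -1},
  {"x": 0,"y": 0,"z": 0,"ax": 0,"ay": 0,"az": 0,"hand": -1},
])

```text
time_s: 5.28
eef_pos: [548.1, -320.6, 43.1]
ee_rot: [0.486, 0.515, 0.485, -0.514]
force: [1.0, 1.1, 5.3]
grip_width: 0.132
```

Run:
```python
from h import *
snap('w7');e=ctrl.sense();print(e['ee_rot'],e['grip_width'])
```

```text
5.275 [ 548.14784801 -320.64929061   43.0774563 ] [0.95149304 1.13779797 5.30149274] 0.0009159011433755173
[ 0.48550527  0.51459598  0.48462256 -0.51440897] 0.1326099489491312
```

Grip closed at about 11 mm on the fin, with the comb still on the table. TCP z = 43.1 gives an expected seated TCP of about 84 mm and about 89 mm on the crests. I'll lift, turn to the screw's line and stop short of the stand to look.

Emit:
carry_out([
  {"x": 0,"y": 0,"z": 0.02,"ax": 0,"ay": 0,"az": 0,"hand": -1},
  {"x": 0,"y": 0,"z": 0.06,"ax": 0,"ay": 0,"az": 0,"hand": -1},
  {"x": 0,"y": 0,"z": 0.11,"ax": 0,"ay": 0,"az": 0,"hand": -1},
  {"x": 0.01,"y": 0.03,"z": 0.15,"ax": 0,"ay": 0,"az": 0.1,"hand": -1},
  {"x": 0.02,"y": 0.08,"z": 0.157,"ax": 0,"ay": 0,"az": 0.2,"hand": -1},
])

```text
time_s: 5.95
eef_pos: [568.4, -241.1, 201.8]
ee_rot: [0.536, 0.463, 0.533, -0.463]
force: [0.4, 0.2, -2.8]
grip_width: 0.133
```

Emit:
carry_out([
  {"x": 0.01,"y": 0.055,"z": 0,"ax": 0,"ay": 0,"az": 0.1,"hand": -1},
  {"x": 0.025,"y": 0.11,"z": 0,"ax": 0,"ay": 0,"az": 0.194,"hand": -1},
  {"x": 0.04,"y": 0.165,"z": 0,"ax": 0,"ay": 0,"az": 0.194,"hand": -1},
  {"x": 0.054,"y": 0.215,"z": 0,"ax": 0,"ay": 0,"az": 0.194,"hand": -1},
  {"x": 0.054,"y": 0.253,"z": 0,"ax": 0,"ay": 0,"az": 0.194,"hand": -1},
])

```text
time_s: 6.58
eef_pos: [621.8, 14.7, 198.5]
ee_rot: [0.576, 0.409, 0.577, -0.409]
force: [0.1, 0.0, -2.0]
grip_width: 0.138
```

Emit:
carry_out([
  {"x": 0,"y": 0,"z": 0,"ax": 0,"ay": 0,"az": 0,"hand": -1},
  {"x": 0,"y": 0,"z": 0,"ax": 0,"ay": 0,"az": 0,"hand": -1},
])

```text
time_s: 6.82
eef_pos: [621.6, 11.8, 198.9]
ee_rot: [0.576, 0.409, 0.576, -0.41]
force: [-0.5, -0.3, -1.8]
grip_width: 0.134
```

Run:
```python
from h import *
snap('w8');e=ctrl.sense();print(e['ee_rot'],e['joints'],e['grip_width'],proj(load('w8')[0],[589.5,106,68]))
```

```text
6.825 [621.59151297  11.84621924 198.90077156] [-0.50484851 -0.309729   -1.83978829] 0.019475502957320305
[ 0.57601395  0.40973422  0.57629949 -0.41012765] [-1.69569937e-01  5.52139671e-01  1.22787148e+00 -3.33300264e-04
  1.36218676e+00 -5.03502757e-01] 0.13357397547859232 [280.51675624  73.08664841]
```

View pics/w8.png

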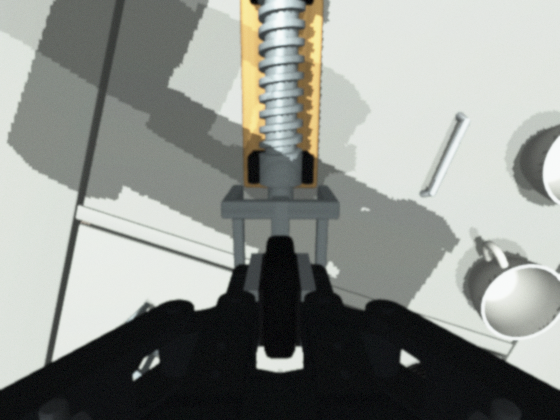

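The wrist view shows the comb held square in front, its bar spanning columns 222 to 340. The screw is almost exactly in line: thread edges at columns 260 to 304, blocks at row 165, board edges near 243 and 322. I'll measure the residual offset and yaw.

Run:
```python
from h import *
from scipy.spatial.transform import Rotation as Ro
i,im=load('w8');h=cv2.cvtColor(im,cv2.COLOR_BGR2HSV)
e=ctrl.sense();q=e['ee_rot'];R=Ro.from_quat([q[1],q[2],q[3],q[0]]).as_matrix();P=e['eef_pos']
tl=lambda X:(R.T@(X-P))
m=((h[...,0]>8)&(h[...,0]<25)&(h[...,1]>80));m[186:]=0;m[:,:200]=0;m[:,350:]=0
L=[];Rt=[]
for r in list(range(5,145)):
    c=np.where(m[r])[0]
    if len(c)>4: L.append(tl(plane(i,c.min()-.5,r,10)));Rt.append(tl(plane(i,c.max()+.5,r,10)))
fits=[]
for n,A in(('L',np.array(L)),('R',np.array(Rt))):
    f=np.polyfit(A[:,2],A[:,1],1)
    for _ in range(3):
        d=abs(np.polyval(f,A[:,2])-A[:,1]);k=d<2;f=np.polyfit(A[k,2],A[k,1],1)
    print(n,'slope rad',f[0],'y at z=-100',np.polyval(f,-100),k.sum());fits.append(f)
# thread silhouette: grooves/crests: non-orange span between orange strips
w=[];
for r in range(10,140):
    row=m[r];c=np.where(~row[255:312])[0]+255
    if row[250:312].sum()>6:
        mid=281; l=mid; 
        while not row[l] and l>240:l-=1
        rr=mid
        while not row[rr] and rr<325: rr+=1
        a,b=tl(plane(i,l+.5,r,50)),tl(plane(i,rr-.5,r,50)); w.append([a[2],a[1],b[1]])
w=np.array(w);mid=(w[:,1]+w[:,2])/2;f=np.polyfit(w[:,0],mid,1);print('thread mid slope',f[0],'y(-100)',np.polyval(f,-100),'widths',np.percentile(w[:,2]-w[:,1],[5,50,95]),'std',np.std(mid-np.polyval(f,w[:,0])))
# board near end row
col=[np.where(m[150:186,c])[0].max()+150 for c in list(range(246,256))+list(range(312,316)) if m[150:186,c].any()]
e0=tl(plane(i,281,np.median(col)+.5,10));print('board end',col,e0,'center tool z',e0[2]-98, plane(i,281,np.median(col)+.5,10))
ends=tl(np.array([589.5,106,50]));print('old centre est in tool',ends)
g=h[...,2][:,282].astype(int);print(g[0:160].tolist())
```

```text
L slope rad -0.007140888656686233 y at z=-100 -34.12420228803866 140
R slope rad -0.0074249450343576604 y at z=-100 36.2304483421753 140
thread mid slope 0.013172126481253495 y(-100) 0.7633288049927494 widths [30.4246305  31.29435325 34.89762248] std 1.805550147722713
board end [np.int64(185), np.int64(185), np.int64(185), np.int64(185), np.int64(185), np.int64(185), np.int64(185), np.int64(185), np.int64(185), np.int64(185), np.int64(185), np.int64(185), np.int64(185), np.int64(185)] [188.97334321   1.42106279  -4.30027187] center tool z -102.30027187305161 [621.44722242  15.96178377  10.        ]
old centre est in tool [148.9744277    0.72871786 -99.8361961 ]
[247, 248, 248, 248, 248, 248, 246, 226, 150, 93, 122, 191, 236, 245, 248, 248, 248, 248, 248, 248, 248, 248, 248, 248, 248, 243, 218, 143, 109, 165, 225, 243, 247, 247, 247, 247, 248, 247, 247, 246, 246, 247, 246, 242, 221, 153, 116, 162, 215, 232, 236, 236, 235, 235, 233, 227, 223, 227, 232, 234, 235, 231, 206, 143, 125, 178, 221, 231, 234, 232, 231, 228, 221, 212, 221, 228, 230, 231, 229, 213, 165, 132, 166, 213, 227, 229, 229, 228, 225, 212, 198, 209, 225, 228, 229, 227, 206, 163, 143, 178, 214, 226, 226, 224, 221, 212, 194, 193, 210, 223, 224, 226, 219, 192, 150, 147, 186, 211, 222, 221, 218, 209, 189, 175, 194, 212, 218, 220, 218, 193, 174, 180, 205, 216, 215, 215, 211, 198, 173, 173, 195, 211, 214, 215, 209, 189, 179, 197, 211, 213, 204, 189, 168, 147, 122, 104, 107, 106, 111, 106]
```

Residuals: the screw is about 0.8 to 1 mm to the tool's +y and yawed -0.007 rad, with its centre 100 mm ahead. All agree with the earlier estimate. I'll move over it and descend to just above contact.

Emit:
carry_out([
  {"x": -0.016,"y": 0.0475,"z": 0,"ax": 0,"ay": 0,"az": -0.007,"hand": -1},
  {"x": -0.032,"y": 0.095,"z": 0,"ax": 0,"ay": 0,"az": -0.007,"hand": -1},
  {"x": -0.032,"y": 0.095,"z": -0.04,"ax": 0,"ay": 0,"az": -0.007,"hand": -1},
  {"x": -0.032,"y": 0.095,"z": -0.07,"ax": 0,"ay": 0,"az": -0.007,"hand": -1},
  {"x": -0.032,"y": 0.095,"z": -0.07,"ax": 0,"ay": 0,"az": -0.007,"hand": -1},
])

```text
time_s: 7.5
eef_pos: [588.8, 106.5, 127.4]
ee_rot: [0.573, 0.411, 0.576, -0.413]
force: [0.2, -0.3, -0.7]
grip_width: 0.14
```

Emit:
carry_out([
  {"x": 0,"y": 0,"z": -0.01,"ax": 0,"ay": 0,"az": 0,"hand": -1},
  {"x": 0,"y": 0,"z": -0.02,"ax": 0,"ay": 0,"az": 0,"hand": -1},
  {"x": 0,"y": 0,"z": -0.03,"ax": 0,"ay": 0,"az": 0,"hand": -1},
  {"x": 0,"y": 0,"z": -0.032,"ax": 0,"ay": 0,"az": 0,"hand": -1},
])

```text
time_s: 8.0
eef_pos: [589.5, 107.5, 96.5]
ee_rot: [0.575, 0.411, 0.575, -0.412]
force: [0.1, -1.4, -2.5]
grip_width: 0.131
```

Run:
```python
from h import *
e=ctrl.sense();print(e['time_s'],e['eef_pos'],e['force'],e['wrist_torque'],e['ee_rot'])
snap('w9');cv2.imwrite('pics/s9.png',cv2.resize(viewer.capture('side')[130:230,200:330],(780,600),interpolation=cv2.INTER_CUBIC))
```

```text
8.0 [589.46265133 107.481388    96.53811431] [ 0.07096291 -1.44983666 -2.4945362 ] [0.00972153 0.01998879 0.01709138] [ 0.57457002  0.41142682  0.57526523 -0.41190676]
8.0 [589.46265133 107.481388    96.53811431] [ 0.07096291 -1.44983666 -2.4945362 ] 0.024883859258623024
```

No contact at TCP z 96.5 (only the comb's weight shows). Lowering gently in small steps.

Emit:
carry_out([
  {"x": 0,"y": 0,"z": -0.002,"ax": 0,"ay": 0,"az": 0,"hand": -1},
  {"x": 0,"y": 0,"z": -0.004,"ax": 0,"ay": 0,"az": 0,"hand": -1},
  {"x": 0,"y": 0,"z": -0.005,"ax": 0,"ay": 0,"az": 0,"hand": -1},
  {"x": 0,"y": 0,"z": -0.006,"ax": 0,"ay": 0,"az": 0,"hand": -1},
  {"x": 0,"y": 0,"z": -0.006,"ax": 0,"ay": 0,"az": 0,"hand": -1},
])

```text
time_s: 8.72
eef_pos: [589.7, 107.5, 91.2]
ee_rot: [0.575, 0.412, 0.575, -0.412]
force: [0.3, -0.2, -1.6]
grip_width: 0.133
```

Emit:
carry_out([
  {"x": 0,"y": 0,"z": -0.0005,"ax": 0,"ay": 0,"az": 0,"hand": -1},
  {"x": 0,"y": 0,"z": -0.001,"ax": 0,"ay": 0,"az": 0,"hand": -1},
  {"x": 0,"y": 0,"z": -0.001,"ax": 0,"ay": 0,"az": 0,"hand": -1},
])

```text
time_s: 9.1
eef_pos: [589.7, 107.5, 90.2]
ee_rot: [0.575, 0.412, 0.575, -0.412]
force: [0.1, -0.0, -1.3]
grip_width: 0.133
```

Emit:
carry_out([
  {"x": 0,"y": 0,"z": -0.0005,"ax": 0,"ay": 0,"az": 0,"hand": -1},
  {"x": 0,"y": 0,"z": -0.001,"ax": 0,"ay": 0,"az": 0,"hand": -1},
  {"x": 0,"y": 0,"z": -0.001,"ax": 0,"ay": 0,"az": 0,"hand": -1},
])

```text
time_s: 9.48
eef_pos: [589.7, 107.5, 89.2]
ee_rot: [0.575, 0.412, 0.575, -0.412]
force: [0.1, -1.0, -1.5]
grip_width: 0.133
```

Emit:
carry_out([
  {"x": 0,"y": 0,"z": -0.0005,"ax": 0,"ay": 0,"az": 0,"hand": -1},
  {"x": 0,"y": 0,"z": -0.001,"ax": 0,"ay": 0,"az": 0,"hand": -1},
  {"x": 0,"y": 0,"z": -0.001,"ax": 0,"ay": 0,"az": 0,"hand": -1},
])

```text
time_s: 9.85
eef_pos: [589.9, 107.5, 88.8]
ee_rot: [0.575, 0.412, 0.575, -0.412]
force: [-1.5, 0.1, 3.6]
grip_width: 0.132
```

Contact at TCP z 88.8, as expected for riding on the crests, about 5 N. Now I'll feel along the screw in small steps under this light load.

Emit:
carry_out([
  {"x": 0.0003,"y": -0.0009,"z": 0,"ax": 0,"ay": 0,"az": 0,"hand": -1},
  {"x": 0.0006,"y": -0.0019,"z": 0,"ax": 0,"ay": 0,"az": 0,"hand": -1},
  {"x": 0.0006,"y": -0.0019,"z": 0,"ax": 0,"ay": 0,"az": 0,"hand": -1},
])

```text
time_s: 10.22
eef_pos: [590.7, 106.1, 88.9]
ee_rot: [0.575, 0.412, 0.575, -0.411]
force: [-2.3, 3.3, 5.6]
grip_width: 0.129
```

Emit:
carry_out([
  {"x": 0.0003,"y": -0.0009,"z": 0,"ax": 0,"ay": 0,"az": 0,"hand": -1},
  {"x": 0.0006,"y": -0.0019,"z": 0,"ax": 0,"ay": 0,"az": 0,"hand": -1},
  {"x": 0.0006,"y": -0.0019,"z": 0,"ax": 0,"ay": 0,"az": 0,"hand": -1},
])

```text
time_s: 10.6
eef_pos: [591.3, 104.2, 88.9]
ee_rot: [0.575, 0.412, 0.575, -0.411]
force: [-0.5, 2.8, 5.5]
grip_width: 0.134
```

Emit:
carry_out([
  {"x": 0.0003,"y": -0.0009,"z": 0,"ax": 0,"ay": 0,"az": 0,"hand": -1},
  {"x": 0.0006,"y": -0.0019,"z": 0,"ax": 0,"ay": 0,"az": 0,"hand": -1},
  {"x": 0.0006,"y": -0.0019,"z": 0,"ax": 0,"ay": 0,"az": 0,"hand": -1},
])

```text
time_s: 10.98
eef_pos: [591.9, 102.0, 88.7]
ee_rot: [0.575, 0.412, 0.575, -0.411]
force: [-0.5, 2.9, 5.2]
grip_width: 0.13
```

Emit:
carry_out([
  {"x": 0.0003,"y": -0.0009,"z": 0,"ax": 0,"ay": 0,"az": 0,"hand": -1},
  {"x": 0.0005,"y": -0.0014,"z": 0,"ax": 0,"ay": 0,"az": 0,"hand": -1},
  {"x": 0.0005,"y": -0.0014,"z": 0,"ax": 0,"ay": 0,"az": 0,"hand": -1},
])

```text
time_s: 11.35
eef_pos: [591.8, 100.1, 87.7]
ee_rot: [0.575, 0.411, 0.575, -0.412]
force: [-0.2, 0.5, -1.8]
grip_width: 0.13
```

Emit:
carry_out([
  {"x": 0.0003,"y": -0.0009,"z": 0,"ax": 0,"ay": 0,"az": 0,"hand": -1},
  {"x": 0.0005,"y": -0.0014,"z": 0,"ax": 0,"ay": 0,"az": 0,"hand": -1},
  {"x": 0.0005,"y": -0.0014,"z": 0,"ax": 0,"ay": 0,"az": 0,"hand": -1},
])

```text
time_s: 11.72
eef_pos: [592.5, 99.0, 88.2]
ee_rot: [0.575, 0.412, 0.575, -0.412]
force: [-0.8, -0.3, -2.0]
grip_width: 0.134
```

The teeth dropped free: z fell and the load went to just the comb's weight, between y = 102 and 100. Lowering here in small steps.

Emit:
carry_out([
  {"x": 0,"y": 0,"z": -0.0007,"ax": 0,"ay": 0,"az": 0,"hand": -1},
  {"x": 0,"y": 0,"z": -0.0014,"ax": 0,"ay": 0,"az": 0,"hand": -1},
  {"x": 0,"y": 0,"z": -0.0014,"ax": 0,"ay": 0,"az": 0,"hand": -1},
])

```text
time_s: 12.1
eef_pos: [592.5, 99.0, 86.8]
ee_rot: [0.575, 0.412, 0.575, -0.412]
force: [0.3, -0.3, -1.4]
grip_width: 0.132
```

Emit:
carry_out([
  {"x": 0,"y": 0,"z": -0.0005,"ax": 0,"ay": 0,"az": 0,"hand": -1},
  {"x": 0,"y": 0,"z": -0.001,"ax": 0,"ay": 0,"az": 0,"hand": -1},
  {"x": 0,"y": 0,"z": -0.001,"ax": 0,"ay": 0,"az": 0,"hand": -1},
])

```text
time_s: 12.48
eef_pos: [592.6, 99.0, 85.9]
ee_rot: [0.575, 0.412, 0.575, -0.412]
force: [-0.2, 0.2, -1.4]
grip_width: 0.132
```

Going in freely. Continuing to the roots.

Emit:
carry_out([
  {"x": 0,"y": 0,"z": -0.0005,"ax": 0,"ay": 0,"az": 0,"hand": -1},
  {"x": 0,"y": 0,"z": -0.001,"ax": 0,"ay": 0,"az": 0,"hand": -1},
  {"x": 0,"y": 0,"z": -0.001,"ax": 0,"ay": 0,"az": 0,"hand": -1},
])

```text
time_s: 12.85
eef_pos: [592.6, 99.0, 84.9]
ee_rot: [0.575, 0.412, 0.575, -0.412]
force: [-0.3, -0.0, -2.5]
grip_width: 0.137
```

Emit:
carry_out([
  {"x": 0,"y": 0,"z": -0.0005,"ax": 0,"ay": 0,"az": 0,"hand": -1},
  {"x": 0,"y": 0,"z": -0.001,"ax": 0,"ay": 0,"az": 0,"hand": -1},
  {"x": 0,"y": 0,"z": -0.001,"ax": 0,"ay": 0,"az": 0,"hand": -1},
])

```text
time_s: 13.22
eef_pos: [592.6, 99.0, 84.0]
ee_rot: [0.575, 0.412, 0.575, -0.412]
force: [0.2, -0.2, -0.4]
grip_width: 0.134
```

Contact begins at z 84.0, exactly the expected seated height. Pressing on to about 10 N.

Emit:
carry_out([
  {"x": 0,"y": 0,"z": -0.0004,"ax": 0,"ay": 0,"az": 0,"hand": -1},
  {"x": 0,"y": 0,"z": -0.0007,"ax": 0,"ay": 0,"az": 0,"hand": -1},
  {"x": 0,"y": 0,"z": -0.0007,"ax": 0,"ay": 0,"az": 0,"hand": -1},
])

```text
time_s: 13.6
eef_pos: [592.7, 99.0, 83.9]
ee_rot: [0.575, 0.412, 0.575, -0.412]
force: [-2.7, 0.9, 5.6]
grip_width: 0.135
```

Emit:
carry_out([
  {"x": 0,"y": 0,"z": -0.0002,"ax": 0,"ay": 0,"az": 0,"hand": -1},
  {"x": 0,"y": 0,"z": -0.0003,"ax": 0,"ay": 0,"az": 0,"hand": -1},
  {"x": 0,"y": 0,"z": -0.0003,"ax": 0,"ay": 0,"az": 0,"hand": -1},
  {"x": 0,"y": 0,"z": -0.0003,"ax": 0,"ay": 0,"az": 0,"hand": -1},
  {"x": 0,"y": 0,"z": -0.0003,"ax": 0,"ay": 0,"az": 0,"hand": -1},
])

```text
time_s: 14.22
eef_pos: [592.7, 99.0, 83.9]
ee_rot: [0.575, 0.412, 0.575, -0.412]
force: [-4.2, 0.7, 8.1]
grip_width: 0.136
```

Emit:
carry_out([
  {"x": 0,"y": 0,"z": 0,"ax": 0,"ay": 0,"az": 0,"hand": -1},
  {"x": 0,"y": 0,"z": 0,"ax": 0,"ay": 0,"az": 0,"hand": -1},
  {"x": 0,"y": 0,"z": 0,"ax": 0,"ay": 0,"az": 0,"hand": -1},
  {"x": 0,"y": 0,"z": 0,"ax": 0,"ay": 0,"az": 0,"hand": -1},
  {"x": 0,"y": 0,"z": 0,"ax": 0,"ay": 0,"az": 0,"hand": -1},
])

```text
time_s: 14.85
eef_pos: [592.7, 99.0, 83.9]
ee_rot: [0.575, 0.412, 0.575, -0.412]
force: [-4.0, 0.5, 8.1]
grip_width: 0.137
```

Run:
```python
from h import *
snap('w10');e=ctrl.sense();print(e['wrist_torque'])
a=load('w10')[1]; s=viewer.capture('side')[140:220,215:305]
cv2.imwrite('pics/m10.png',np.vstack([cv2.resize(s,(360,320),interpolation=cv2.INTER_CUBIC), a[60:340,100:460]]))
```

```text
14.85 [592.6931239   99.04043738  83.86369779] [-3.96354266  0.54892702  8.0540694 ] 0.0006820686363572795
[-0.06225467  0.73859062  0.00866105]
```

View pics/m10.png

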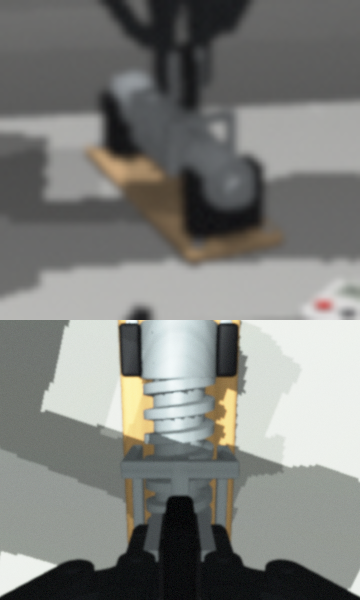

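The pictures show the comb down over the thread between the blocks and in line with it. It was pressed with about 10 N net for over a second, with a computed grip height of 99.8 mm. There is a sideways load of -4 N, so I'll relieve that, ease the press and release.

Emit:
carry_out([
  {"x": -0.0002,"y": 0,"z": 0.0004,"ax": 0,"ay": 0,"az": 0,"hand": -1},
  {"x": -0.0003,"y": 0,"z": 0.0007,"ax": 0,"ay": 0,"az": 0,"hand": -1},
  {"x": -0.0003,"y": 0,"z": 0.0007,"ax": 0,"ay": 0,"az": 0,"hand": -1},
])

```text
time_s: 15.32
eef_pos: [592.6, 99.0, 83.9]
ee_rot: [0.575, 0.412, 0.575, -0.411]
force: [0.1, 0.2, 5.7]
grip_width: 0.132
```

Emit:
carry_out([
  {"x": 0,"y": 0,"z": 0,"ax": 0,"ay": 0,"az": 0,"hand": -0.5},
  {"x": 0,"y": 0,"z": 0,"ax": 0,"ay": 0,"az": 0,"hand": -0.2},
  {"x": 0,"y": 0,"z": 0,"ax": 0,"ay": 0,"az": 0,"hand": 0.2},
  {"x": 0,"y": 0,"z": 0,"ax": 0,"ay": 0,"az": 0,"hand": 0.5},
  {"x": 0,"y": 0,"z": 0,"ax": 0,"ay": 0,"az": 0,"hand": 0.5},
])

```text
time_s: 15.95
eef_pos: [592.3, 99.0, 83.6]
ee_rot: [0.575, 0.412, 0.575, -0.412]
force: [0.5, -0.9, 0.1]
grip_width: 0.747
```

Run:
```python
from h import *
snap('w11')
```

```text
15.95 [592.25935895  99.01714266  83.56399868] [ 0.49800639 -0.88237848  0.09919502] 0.0007226268508710499
```

Released cleanly. Now up and clear.

Emit:
carry_out([
  {"x": 0,"y": 0,"z": 0.01,"ax": 0,"ay": 0,"az": 0,"hand": 0.5},
  {"x": 0,"y": 0,"z": 0.04,"ax": 0,"ay": 0,"az": 0,"hand": 0.7},
  {"x": 0.0,"y": 0.0,"z": 0.09,"ax": 0,"ay": 0,"az": 0,"hand": 1},
  {"x": 0.0,"y": 0,"z": 0.12,"ax": 0,"ay": 0,"az": 0,"hand": 1},
  {"x": 0.0,"y": 0,"z": 0.12,"ax": 0,"ay": 0,"az": 0,"hand": 1},
])

```text
time_s: 16.62
eef_pos: [593.2, 99.0, 206.6]
ee_rot: [0.577, 0.413, 0.573, -0.411]
force: [-0.5, -0.3, -0.4]
grip_width: 0.996
```

Run:
```python
from h import *
snap('w12');a=load('w12')[1];s=viewer.capture('side')[140:220,215:305];i=load('w12')[0]
print(proj(i,[592.5,99,119]),proj(i,[592.5,99,117])) 
for z in(117,122):
  u=np.array([.321,-.947,0]);print(z,[proj(i,np.array([592.5,99,z])+k*19*u).round(1) for k in(-1,1)])
cv2.imwrite('pics/m12.png',np.hstack([cv2.resize(s,(338,300),interpolation=cv2.INTER_CUBIC), a[40:340,60:500]]))
```

```text
16.625 [593.18196292  99.0417017  206.64217334] [-0.48011261 -0.26930395 -0.44563312] 0.06630778210189035
[277.96603544 218.53941819] [277.96529779 217.72214527]
117 [array([278. , 191.1]), array([278. , 243.3])]
122 [array([278. , 192.7]), array([278. , 245.8])]
```

View pics/m12.png

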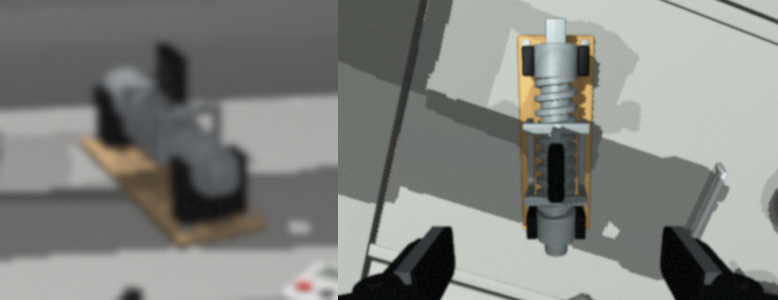

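The last pictures show the comb upright and in line, with its fin at column 278 as predicted. It sits between the blocks but nearer the lower one, so I'll check the offset along the screw numerically before handing in.

Run:
```python
from h import *
i=load('w12')[0];u=np.array([.321,-.947,0])
s=lambda r,z:float(plane(i,278,r,z)@u)
b=[s(76,10),s(270,10)];print('board len',b[1]-b[0]);c=sum(b)/2
print('coll inner', s(120,68)-c, s(246,68)-c)
for z in(76,81): k=[s(164,z),s(245,z)];print('comb',z,k[1]-k[0],sum(k)/2-c)
k=s(242,117);print('fin far top end -19:',k-19-c,'tcp',np.array([592.5,99,0])@u-c, 'fin near top end from tcp-19 row 191')
snap('w13');print(np.abs(cv2.absdiff(load('w12')[1],load('w13')[1])[170:290,200:350]).mean())
```

```text
board len 193.55746580322094
coll inner -58.43522173456371 47.06164196535069
comb 76 68.07539008050159 9.03577056792048
comb 81 66.8282935126703 7.744011435983893
fin far top end -19: 6.087747260890467 tcp 7.041388072837719 fin near top end from tcp-19 row 191
16.725 [591.99322834  99.00653853 203.23382073] [-0.35881105 -0.25343217 -0.31395558] 0.02110440498510452
9.179722222222223
```

```bash
python3 -c "
from h import *
print(finish_job())"
```

```text
the job is handed in; nothing more can be done
None
```

The longer comb is seated in the thread grooves and released, and the job was handed in at about 17 s of the 54 s allowed. `finish_job` reports no verdict, so what follows rests on my own checks.

- **Feeling:** the comb rode on the crests with the tool at z = 88.8 mm under about 5–7 N. I slid it about 8 mm along the screw until the teeth dropped. They then went in freely and touched the roots at z = 84.0 mm.
- **Pressing:** about 10 N net for over a second. The grip point worked out at 99.8 mm above the board's underside (seated is 100). A 4 N sideways load showed during the press, and I removed it before opening the fingers.
- **After release:** the last pictures show the comb upright and in line with the screw. The middle tooth is 6–9 mm from the screw's middle (limit 27). The gripper was open about 120 mm above, reading no contact force.
- **Other items:** I touched nothing else, but did not re-measure the shorter comb, timer, jug or tape at the end.
- **Checks that disagreed or fell short:**
    - The board measured about 193.5 mm long against 196, and the fin about 35.5 mm against 38, both through pixel error.
    - My last picture-difference check for stillness was not usable, because the wrist camera was still settling.
    - I did not test separately for rocking.

I viewed nine pictures, and the first two moves were refused for missing row keys.

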